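# Rock the drill-bushing block out of its jig

## Task

The blue drill-bushing block sits snapped into the plate-drilling jig, caught by a spring plunger at each end, and chips have packed under it. Do not pull it straight out: rock it free side to side, first its left end up out of its catch while the right end stays down, then the right end up past the left one. Then finish while holding it level straight above its seat, just clear of the jig's posts (a centimetre or two), so that I can brush out the slot; leave everything else on the desk where it is.

Things in the scene. Friction and masses are not known exactly. Their poses are not given: they have to be found in the camera images.
- block_center (a point): Centre (half-way up) of the loose blue bushing block to rock out: a box 34 mm in x (front to back), 68 mm in y (+y is its left end), 48 mm high, 0.28 kg give or take 30 %, with two steel drill bushings flush in its top. z is up. It starts seated in the jig, axes along the jig's. Grip its bare front and back faces (34 mm apart); the upper 34 mm stand above the posts.
- left_foot (a point): Middle of the bottom edge of the block's left (+y) end, 34 mm from the block's middle; axes as the block's. Seated, it is 0 mm above the seat.
- right_foot (a point): Middle of the bottom edge of the block's right (-y) end, 34 mm from the block's middle; axes as the block's. Seated, it is 0 mm above the seat.
- seat (a point): Middle of the jig's seat, at the height on which the block's underside rests (20 mm above the desk); axes: x to the back, y to the left, z up. Two aluminium posts hold the block's ends; their tops are 14 mm above the seat. They span 52 mm in x, and in y from 23.5 to 49.5 mm either side of the middle; brass plunger bodies, 6.5 mm above the seat, reach out to 65 mm.
- block: The blue bushing block itself; this origin is the middle of its underside. A groove across each end face takes a spring plunger's steel ball (10 mm): lifting one end takes about 12 N at that end, it lets go after about 3 mm, and 11 mm up it is quite free: the ball springs out under its edge and props it there.
- jig: The fixed jig: dark base plate 130 x 176 mm, 12 mm thick, and two U-shaped posts. Each post has a shelf under the last 10 mm of the block, an end wall (1.5 mm play) with the plunger, and a cheek 8 mm thick before and behind the block (1 mm play). Between the posts the slot under the block is open. The origin is on the desk, 20 mm under the seat's middle; axes as the seat's.
- bench_brush: Bystander: flat brush with wooden handle, 200 mm, lying on the desk; origin on the desk under it.
- tape_measure: Bystander: yellow and black pocket tape measure, 62 x 73 x 35 mm; origin on the desk under it.
- screwdriver: Bystander: screwdriver with red handle, 192 mm long (its y); origin on the desk under it.
- stapler: Bystander: blue and black desk stapler, 30 x 136 x 49 mm; origin on the desk under it.
- ink_bottle: Bystander: small white ink bottle with black label and cap, 39 mm across, 90 mm high; origin on the desk under it.
- marker: Bystander: white felt marker with red cap, 132 mm long (its y); origin on the desk under it.
There are look-alikes about, which are no part of the job. Several things have the shape of the block; the one meant has the colours described above.

How it is judged:
On the way, in this order (a step that is already met when the one before it is completed fails the run):
1. the block's left end is rocked up out of its catch (at least 8 mm above the seat) while its right end is still down (under 3.5 mm) (z of left_foot in the frame of seat above 0.008 m and z of right_foot in the frame of seat below 0.0035 m), for 0.2 s.
2. the block is rocked the other way: its right end is out too and higher than the left end (by 5 mm is always enough), the left end between 4 and 22 mm above the seat (z of left_foot in the frame of seat above 0.004 m and horizontal distance between block and seat below 0.02 m and ((z of left_foot in the frame of seat below 0.008 m and z of right_foot in the frame of seat above 0.011 m) or (z of left_foot in the frame of seat below 0.01 m and z of right_foot in the frame of seat above 0.013 m) or (z of left_foot in the frame of seat below 0.012 m and z of right_foot in the frame of seat above 0.015 m) or (z of left_foot in the frame of seat below 0.014 m and z of right_foot in the frame of seat above 0.017 m) or (z of left_foot in the frame of seat below 0.016 m and z of right_foot in the frame of seat above 0.019 m) or (z of left_foot in the frame of seat below 0.018 m and z of right_foot in the frame of seat above 0.021 m) or (z of left_foot in the frame of seat below 0.02 m and z of right_foot in the frame of seat above 0.023 m) or (z of left_foot in the frame of seat below 0.022 m and z of right_foot in the frame of seat above 0.025 m))), for 0.1 s.
At the end, for the whole second after the job is handed in: The block is held still in the fingers, level within 8 degrees, not turned by more than 17 degrees, straight above its seat within 25 mm, both ends of its underside 17 to 60 mm above the seat (3 to 46 mm above the posts), touching no part of the jig (z of left_foot in the frame of seat between 0.017 and 0.06 m and z of right_foot in the frame of seat between 0.017 and 0.06 m and angle between block's own z axis and vertical below 0.14 rad and horizontal distance between block and seat below 0.025 m and angle between the y axis of block and the y axis of seat, either way round below 0.3 rad and contact force between block and the fingers above 1 N and contact force between block and jig below 0.05 N and linear speed of block below 0.03 m/s); the arm keeps its last pose, push and grip.
It fails at once if another thing on the desk is shoved by more than 25 mm (distance of any of bench_brush, tape_measure, screwdriver, stapler, ink_bottle, marker from where it was at the start of the episode above 0.025 m).
It also fails if it takes over 38 s, if anything falls off the work surface, if the arm or the gripper's body presses on something with over 40 N, if the wrist force passes 120 N, or if a joint passes its speed limit or range.

## Robot

A 6-joint arm with a two-finger parallel gripper is mounted at the origin on a cart in front of the work surface, level with it; the furniture and walls round the work are solid. World frame = base frame: x ahead of the robot, y to its left, z up, the work surface at z = 0. Lengths are in m, angles in rad, forces in N, time in s.
With the tool pointing down it reaches from about 0.25 to 0.775 m from the base axis. Payload 4 kg.
Tool frame: the origin (TCP) lies at the very end of the fingers, on their centre line; the grasp point (between the pads) lies tcp_to_grasp behind it (tcp_to_grasp is the distance from the TCP to the grasp point, in m); z points along the fingers, y is the direction in which the jaws open and shut (so a half turn about z gives the same grasp; the last joint's range is limited). The gripper opens to 94 mm and grips with 3 to 60 N. Pads are 16 mm wide; open, the fingers measure 119 mm over their backs; the gripper's body (75 mm by 177 mm) begins 78 mm behind the grasp point.
Start: joints at [-1.439, 0.087, 1.371, -0, 1.684, -0.103], TCP at [0.128, -0.535, 0.175] pointing down, gripper open.
Joint ranges: [-3.1, 3.1], [-0.76, 2.03], [0.27, 2.55], [-1.08, 4.22], [0.17, 2.65], [-2.57, 2.57]. Speed limits (rad/s): [2.79, 2.79, 3.14, 3.14, 3.14, 3.14].

## Interface

Orientations are given as [roll, pitch, yaw] about the fixed x, y, z axes, in that order (R = Rz(yaw) Ry(pitch) Rx(roll)).
In Python, from bench import * gives the robot as it stands.
- The arm moves only by the tool play_rows, never from a script. Its argument "rows" is a list of rows, each a list of 3 entries, a list of its own where there are three numbers: the finger opening in cm, from 0 to 9.4, then the shift along the world's x, y, z in cm, then the turn, a rotation vector about the world's x, y, z in rad. A call has 1 to 8 rows; each row is the pose to reach, as a shift and turn from the pose commanded when the call began; what a row does not reach only later rows make up. A row lasts 1/12 s, in which the tool goes at most 41.7 mm and 7.16 degrees, less where a joint would pass 70% of its speed; a pose out of reach is approached as far as the arm can. A call with a gripper value outside its range is refused whole. The fingers move at their own pace and stop on an object; the grip force is fixed at half the most. Time passes only in rows, so rows that repeat a pose let the fingers close. It gives the time, the measured TCP pose, the force and the opening at its end, in the units of the state.
- get_obs(): the state, without advancing time (a new reading comes with each control period).
- snapshot(name): name is "side" or "top" or "wrist"; returns a dict with "pixels" (384x512x3 uint8, red, green, blue), "fx", "fy", "cx", "cy" (pixels), "rvec" (rotation vector, rad) and "tvec" (3), from world to camera coordinates, as OpenCV has them. Camera axes: x right, y down, z forward; pixel columns grow to the right and rows downward; lengths in m; the calibration is good to about 2 mm. The wrist camera is an equidistant fisheye: a pixel r from the principal point sees the ray r / f radians off the axis. A picture is of the moment at which its call begins. There is no depth.
- close_job(): hands the job in, once; it reports no verdict.
Trained networks look in the newest picture that a camera, given by its name, has taken for a name from the list of things; names that differ only in an ending like _2 or _b are one class to them, and where a whole thing is asked for, a point or a joint stands for the part that bears it (a point fixed in the world has none). Each returns a list of dicts, best first, with "confidence" (0 to 1); they miss things now and then, are a little off and sometimes report something else, mostly with a low value. They report only what shows in the picture. A call takes as long as a camera call. They do not tell look-alikes from the thing itself.
- silhouettes(camera, label): "mask" (384x512 bool, what is visible of it) and "point" ([row, column] in pixels, amid what is visible of it).
The state is a dict: "time": time; "joint_positions": joint angles; "qvel": joint speeds; "joint_torque": joint torques, N m; "tool_pos": TCP position; "ee_rot": TCP orientation; "wrist_force": force on the tool from outside, world axes, zero at the start; "wrist_torque": the same for the moment, N m; "width": finger opening in m.
Only numpy, scipy, OpenCV 4.12 (cv2) and the standard library are available. Lean on these libraries where they do the work, as an engineer would, in place of code of your own. Each camera call takes 0.05 s, during which the arm holds its last target. There are 200 camera calls.

## Working session

There is one attempt and no reset: what is moved stays moved. The work goes in short steps, Python scripts to look and compute and a tool call to move; the robot and the scene stay as the last step left them, time stands still between calls to the robot, and variables do not carry over. Pictures are saved under pics/ and viewed, about 8 in all and at most 12, crops included, and the job is handed in when it is done.

Besides the shell and the picture viewer there is one more tool, called by a JSON object that holds its "name" and its "arguments". play_rows: Moves the arm, as the interface text tells. Its arguments: {"type":"object","properties":{"rows":{"type":"array"}},"required":["rows"]}

```bash
mkdir -p pics; cat > h.py <<'E'
from bench import *
import numpy as np, cv2
def ray(s,px):
    R=cv2.Rodrigues(np.array(s["rvec"],float))[0]; t=np.array(s["tvec"],float)
    d=np.array([(px[0]-s["cx"])/s["fx"],(px[1]-s["cy"])/s["fy"],1.])
    return -R.T@t, R.T@d
def atz(s,px,z):
    o,d=ray(s,px); return o+d*(z-o[2])/d[2]
def proj(s,P):
    return cv2.projectPoints(np.array(P,float).reshape(-1,3),np.array(s["rvec"],float),np.array(s["tvec"],float),np.array([[s["fx"],0,s["cx"]],[0,s["fy"],s["cy"]],[0,0,1.]]),None)[0].reshape(-1,2)
def save(n,im): cv2.imwrite("pics/"+n+".png",np.ascontiguousarray(im[...,::-1]))
E
python3 - <<'E'
from h import *
o=get_obs(); print(o["time"],o["tool_pos"],o["ee_rot"],o["wrist_force"])
ims=[]
for c in ["side","top"]:
    s=snapshot(c); ims.append(s["pixels"]); print(c,ray(s,(256,192)))
    for l in ["block","jig"]:
        for r in silhouettes(c,l): print(c,l,round(r["confidence"],2),r["point"],r["mask"].sum())
im=np.hstack(ims)
save("a",ims[0]); save("b",ims[1])
E
ls; python3 -c "
import bench;print([n for n in dir(bench) if n[0]!='_'])"
```

```text
0.0 [ 0.12786458 -0.53429666  0.173409  ] [-3.13939629e+00 -2.31674759e-04  2.34789541e-01] [0.31951869 0.64337224 0.02687798]
side (array([ 0.0947191 , -1.18244498,  1.11539458]), array([ 0.28361189,  0.70317732, -0.65214676]))
side block 0.94 [246.9, 237.8] 412
side block 0.78 [180.2, 223.8] 186
side block 0.72 [219.0, 252.7] 389
side jig 0.8 [194.7, 222.6] 1048
side jig 0.65 [182.5, 226.6] 208
top (array([ 0.3663132 , -0.01469485,  1.07247234]), array([ 0.19506846,  0.00765429, -0.9808616 ]))
top block 0.87 [243.2, 329.9] 357
top block 0.83 [221.3, 229.9] 342
top block 0.78 [214.9, 297.7] 302
top jig 0.62 [228.8, 225.2] 2331
h.py
pics
['IKError', 'close_job', 'get_obs', 'silhouettes', 'snapshot', 'tcp_to_grasp']
```

View pics/a.png

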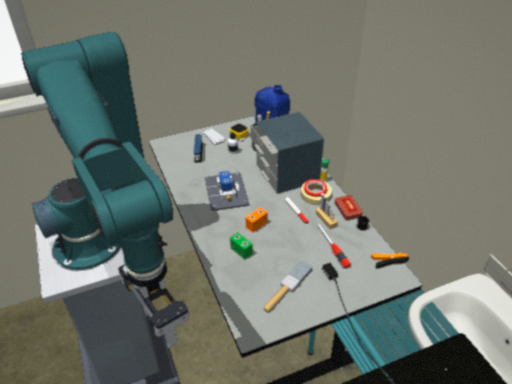

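View pics/b.png

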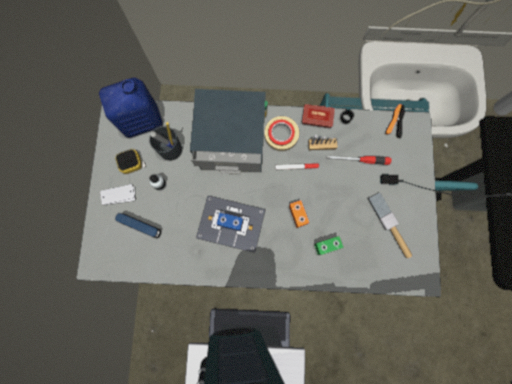

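Look-alikes: blue block in the jig (top view row 221, col 230), orange (215, 298), green (243, 330). The blue one in the jig is the one meant. A close crop will check this and let me measure it.

```bash
python3 - <<'E'
from h import *
from scipy.optimize import least_squares
print("t2g",tcp_to_grasp)
S={};M={}
for c,near in [("top",(221,230)),("side",(180,224))]:
    s=snapshot(c);S[c]=s
    r=min(silhouettes(c,"block"),key=lambda r:np.hypot(r["point"][0]-near[0],r["point"][1]-near[1]))
    M[c]=r["mask"]; print(c,r["point"],atz(s,(r["point"][1],r["point"][0]),.068))
    # jig base outline (dark)
    j=silhouettes(c,"jig")
    if j:
        m=j[0]["mask"].astype(np.uint8); (ce,sz,a)=cv2.minAreaRect(cv2.findNonZero(m)); 
        b=cv2.boxPoints((ce,sz,a)); print("jig",[atz(s,p,.012)[:2].round(3) for p in b],[int(m.sum())])
sx=np.array([[x,y,z] for x in(-.017,.017) for y in(-.034,.034) for z in(.034,.068)]) # z: 14mm above seat up (visible part)
def poly(c,p):
    R=np.array([[np.cos(p[2]),-np.sin(p[2])],[np.sin(p[2]),np.cos(p[2])]])
    P=sx.copy();P[:,:2]=P[:,:2]@R.T+p[:2]
    return proj(S[c],P)
def res(p):
    out=[]
    for c in S:
        h=cv2.convexHull(poly(c,p).astype(np.float32)).reshape(-1,2)
        im=np.zeros((384*1,512*1),np.uint8)
        k=np.zeros((384,512),np.uint8); cv2.fillPoly(k,[np.round(h*16).astype(np.int32)],1,shift=4)
        out.append((k&M[c]).sum()/(k|M[c]).sum())
    return out
from scipy.optimize import minimize
p0=np.r_[atz(S["top"],(229.9,221.3),.062)[:2],-.17]
r=minimize(lambda p:-sum(res(p)),p0,method="Nelder-Mead",options=dict(initial_simplex=p0+np.array([[0,0,0],[.008,0,0],[0,.008,0],[0,0,.15]])))
print(r.x,res(r.x))
ims=[]
for c,(u,v) in [("top",(230,222)),("side",(226,185))]:
    f=8 if c=="top" else 8
    w=45;h=36
    im=cv2.resize(S[c]["pixels"][v-h:v+h,u-w:u+w],None,fx=f,fy=f,interpolation=cv2.INTER_CUBIC)[:,:400*2]
    im=cv2.resize(im,None,fx=.55,fy=.55)
    q=((poly(c,r.x)-[u-w,v-h]+.5)*f*.55).astype(int)
    for a in q: cv2.circle(im,tuple(int(x) for x in a),2,(255,0,255),-1)
    ims.append(im)
save("c",np.hstack(ims))
E
```

```text
t2g 0.0188
top [220.4, 232.2] [0.48372539 0.05456172 0.068     ]
jig [array([0.435, 0.16 ]), array([0.564, 0.14 ]), array([ 0.53 , -0.036]), array([ 0.403, -0.011])] [2374]
side [181.4, 223.7] [0.47121142 0.0409984  0.068     ]
jig [array([0.434, 0.158]), array([0.576, 0.138]), array([ 0.525, -0.045]), array([ 0.395, -0.023])] [1098]
[ 0.48191794  0.06118861 -0.19019185] [np.float64(0.9397905759162304), np.float64(0.8529411764705882)]
```

View pics/c.png

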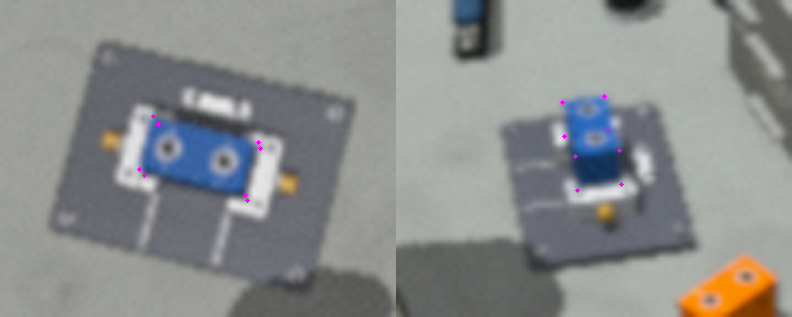

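The crop shows the blue block between the white posts, with a brass plunger at each end. Fitted pose is about (0.482, 0.061) with yaw -0.19, which agrees with the jig outline. Next I approach above its left half.

{"name": "play_rows", "arguments": {"rows": [[9.4,[1.5,2.6,0],[0,0,0.05]],[9.4,[3.2,5.5,0],[0,0,0.12]],[9.4,[5,8.6,0],[0,0,0.19]],[9.4,[6.8,11.7,0],[0,0,0.26]],[9.4,[8.6,14.8,0],[0,0,0.33]],[9.4,[10.4,17.9,0],[0,0,0.4]],[9.4,[12.2,21.0,0],[0,0,0.47]],[9.4,[14,24.1,0],[0,0,0.54]]]}}

```text
time: 1.27
tool_pos: [0.2684, -0.2924, 0.1748]
ee_rot: [3.141, 0.0, 0.778]
wrist_force: [0.6, -0.3, -0.5]
width: 0.0942
```

{"name": "play_rows", "arguments": {"rows": [[9.4,[1.8,3.1,0],[0,0,0.08]],[9.4,[3.6,6.2,0],[0,0,0.16]],[9.4,[5.4,9.3,0],[0,0,0.24]],[9.4,[7.2,12.4,0],[0,0,0.32]],[9.4,[9.0,15.5,0],[0,0,0.4]],[9.4,[10.8,18.6,0],[0,0,0.48]],[9.4,[12.6,21.7,0],[0,0,0.56]],[9.4,[14.4,24.8,0],[0,0,0.606]]]}}

```text
time: 1.93
tool_pos: [0.4126, -0.0442, 0.175]
ee_rot: [3.14, 0.0, 1.384]
wrist_force: [1.3, -0.4, -0.4]
width: 0.0942
```

{"name": "play_rows", "arguments": {"rows": [[9.4,[1.8,3.1,-1.2],[0,0,0]],[9.4,[3.6,6.2,-2.4],[0,0,0]],[9.4,[5.4,9.3,-3.6],[0,0,0]],[9.4,[6.6,11.4,-4.5],[0,0,0]],[9.4,[7.4,12.8,-5]],[9.4,[7.4,12.8,-5],[0,0,0]]]}}

```text
schema error: expected 3 entries
```

{"name": "play_rows", "arguments": {"rows": [[9.4,[1.8,3.1,-1.2],[0,0,0]],[9.4,[3.6,6.2,-2.4],[0,0,0]],[9.4,[5.4,9.3,-3.6],[0,0,0]],[9.4,[6.6,11.4,-4.5],[0,0,0]],[9.4,[7.4,12.8,-5],[0,0,0]],[9.4,[7.4,12.8,-5],[0,0,0]]]}}

```text
time: 2.43
tool_pos: [0.4858, 0.0846, 0.1227]
ee_rot: [-3.139, -0.0, 1.385]
wrist_force: [0.3, 0.1, -0.1]
width: 0.0936
```

```bash
python3 - <<'E'
from h import *
o=get_obs(); print(o["time"],o["tool_pos"],o["ee_rot"])
s=snapshot("wrist"); save("d",s["pixels"])
from scipy.optimize import minimize
R=cv2.Rodrigues(np.array(s["rvec"],float))[0];t=np.array(s["tvec"],float)
print("cam",-R.T@t,R[2],s["fx"],s["cx"],s["cy"])
D=np.zeros(4); K=np.array([[s["fx"],0,s["cx"]],[0,s["fy"],s["cy"]],[0,0,1.]])
def fp(P):
    P=np.array(P,float)@R.T+t; th=np.arctan2(np.hypot(P[:,0],P[:,1]),P[:,2]); a=np.arctan2(P[:,1],P[:,0])
    return np.c_[s["cx"]+s["fx"]*th*np.cos(a),s["cy"]+s["fy"]*th*np.sin(a)]
im=s["pixels"].copy()
def box(p,sx,sy,zs):
    c,q=np.cos(p[2]),np.sin(p[2])
    return [[p[0]+c*x-q*y,p[1]+q*x+c*y,z] for x,y in((-sx,-sy),(sx,-sy),(sx,sy),(-sx,sy)) for z in zs]
p=(.482,.061,-.19)
big=cv2.resize(im,None,fx=1.55,fy=1.55)
for P,col in((box(p,.017,.034,(.034,.068)),(255,0,255)),(box(p,.065,.088,(.012,)),(0,255,0))):
    for u in fp(P)*1.55: cv2.circle(big,tuple(int(x) for x in u),3,col,-1)
save("d",big)
for r in silhouettes("wrist","block"): print(r["confidence"],r["point"],r["mask"].sum())
E
```

```text
2.4333 [0.48581085 0.08463019 0.12269642] [-3.13850304e+00 -2.77665121e-04  1.38470779e+00]
cam [0.49921313 0.15505074 0.33122392] [-0.04803076 -0.24134444 -0.96925018] 297.3186396354542 250.51930985199903 194.97477545705078
0.8 [330.4, 308.7] 1349
0.74 [219.7, 253.1] 2700
```

View pics/d.png

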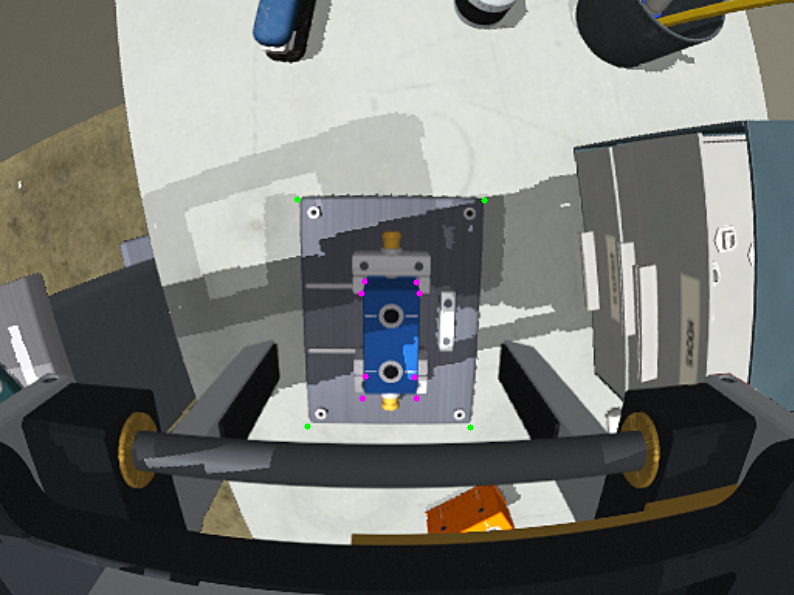

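The wrist view shows the jig base and block within 2–3 mm of prediction, shifted slightly towards +y. The TCP is already over the left half, so I descend and close.

{"name": "play_rows", "arguments": {"rows": [[9.4,[0,0,-2],[0,0,0]],[9.4,[0,0.1,-4.5],[0,0,0]],[9.4,[0,0.1,-6.5],[0,0,0]],[9.4,[0,0.1,-7.8],[0,0,0]],[9.4,[0,0.1,-8.6],[0,0,0]],[7,[0,0.1,-8.6],[0,0,0]],[5,[0,0.1,-8.6],[0,0,0]],[3,[0,0.1,-8.6],[0,0,0]]]}}

```text
time: 3.2
tool_pos: [0.487, 0.0826, 0.0403]
ee_rot: [3.139, -0.001, 1.38]
wrist_force: [1.0, -0.3, -0.0]
width: 0.0771
```

{"name": "play_rows", "arguments": {"rows": [[2,[0,0,0],[0,0,0]],[2,[0,0,0],[0,0,0]],[2,[0,0,0],[0,0,0]],[2,[0,0,0],[0,0,0]]]}}

```text
time: 3.53
tool_pos: [0.4862, 0.0831, 0.0391]
ee_rot: [3.141, -0.0, 1.381]
wrist_force: [-0.3, 0.2, 0.7]
width: 0.0508
```

{"name": "play_rows", "arguments": {"rows": [[2,[0,0,0],[0,0,0]],[2,[0,0,0],[0,0,0]],[2,[0,0,0],[0,0,0]],[2,[0,0,0],[0,0,0]],[2,[0,0,0],[0,0,0]]]}}

```text
time: 3.95
tool_pos: [0.4859, 0.0831, 0.0386]
ee_rot: [-3.142, 0.0, 1.381]
wrist_force: [0.5, -0.8, -0.4]
width: 0.0206
```

The width is below 34 mm, so something is off. Looking.

```bash
python3 - <<'E'
from h import *
o=get_obs(); print(o["time"],o["tool_pos"],o["ee_rot"],o["width"],o["wrist_force"])
s=snapshot("wrist"); a=snapshot("side")["pixels"][130:230,170:290]
save("e",np.hstack([cv2.resize(s["pixels"][90:330,130:370],(400,400)),cv2.resize(a,(400,400))]))
E
```

```text
3.95 [0.48591116 0.08309258 0.03856612] [-3.14158334e+00  4.82307589e-06  1.38082970e+00] 0.020557379648644552 [ 0.46964003 -0.81502524 -0.35397924]
```

View pics/e.png

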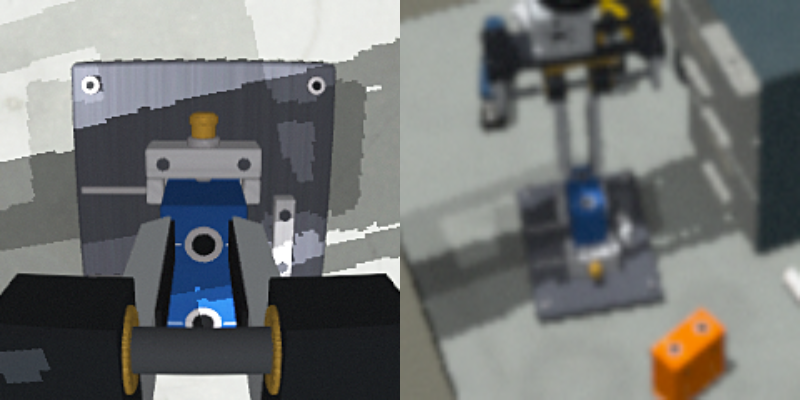

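The picture shows the fingers bracketing the block beside the left bushing, so the width reading disagrees with it. I'll close further and see whether the reading changes.

{"name": "play_rows", "arguments": {"rows": [[0,[0,0,0],[0,0,0]],[0,[0,0,0],[0,0,0]],[0,[0,0,0],[0,0,0]]]}}

```text
time: 4.3
tool_pos: [0.4859, 0.0831, 0.0386]
ee_rot: [3.142, 0.0, 1.381]
wrist_force: [-0.7, -0.1, -0.9]
width: 0.0034
```

```bash
python3 - <<'E'
from h import *
s=snapshot("wrist"); a=snapshot("side")["pixels"][150:210,195:265]
save("f",np.hstack([cv2.resize(s["pixels"][90:330,130:370],(400,400)),cv2.resize(a,(400,343),interpolation=cv2.INTER_CUBIC)[:343].copy() if 0 else cv2.copyMakeBorder(cv2.resize(a,(400,343),interpolation=cv2.INTER_CUBIC),0,57,0,0,cv2.BORDER_CONSTANT)]))
E
```

```text
(no output)
```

View pics/f.png

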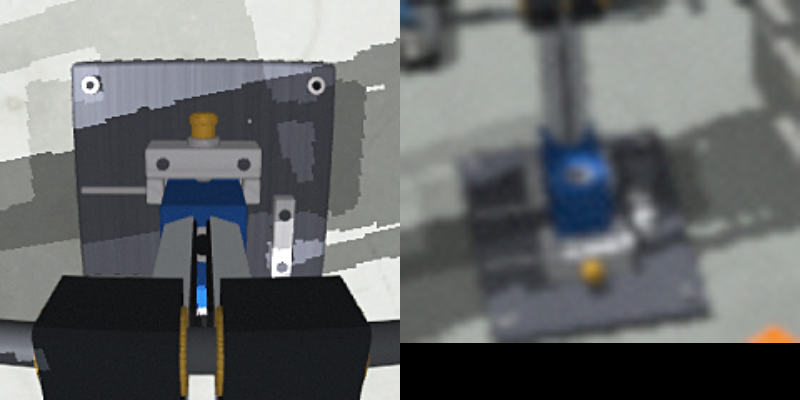

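```bash
cat >> h.py <<'E'
def fp(s,P):
    R=cv2.Rodrigues(np.array(s["rvec"],float))[0];t=np.array(s["tvec"],float)
    P=np.array(P,float).reshape(-1,3)@R.T+t; th=np.arctan2(np.hypot(P[:,0],P[:,1]),P[:,2]); a=np.arctan2(P[:,1],P[:,0])
    return np.c_[s["cx"]+s["fx"]*th*np.cos(a),s["cy"]+s["fy"]*th*np.sin(a)]
def box(p,sx,sy,zs):
    c,q=np.cos(p[2]),np.sin(p[2])
    return [[p[0]+c*x-q*y,p[1]+q*x+c*y,z] for x,y in((-sx,-sy),(sx,-sy),(sx,sy),(-sx,sy)) for z in zs]
E
python3 - <<'E'
from h import *
o=get_obs(); T=o["tool_pos"]; print(T,o["joint_positions"])
p=(.4825,.0635,-.19); out=[]
for c,(v,u,h,w) in (("wrist",(90,130,240,240)),("side",(140,190,70,70))):
    s=snapshot(c); f=fp if c=="wrist" else proj; k=400/h
    im=cv2.resize(s["pixels"][v:v+h,u:u+w],(400,400),interpolation=cv2.INTER_CUBIC)
    for P,col in ((box(p,.017,.034,(.068,)),(255,0,255)),(box(p,.065,.088,(.012,)),(0,255,0)),([T],(255,0,0)),([T+[0,0,.03]],(255,255,0)),([T+[0,0,.06]],(0,255,255))):
        for q in f(s,P): cv2.circle(im,(int((q[0]-u+.5)*k),int((q[1]-v+.5)*k)),3,col,-1)
    out.append(im)
save("g",np.hstack(out))
E
```

```text
[0.48596639 0.08306422 0.03861266] [ 5.42531910e-02  2.93473209e-02  1.70609930e+00 -2.73302895e-05
  1.40602680e+00  2.44273170e-01]
```

View pics/g.png

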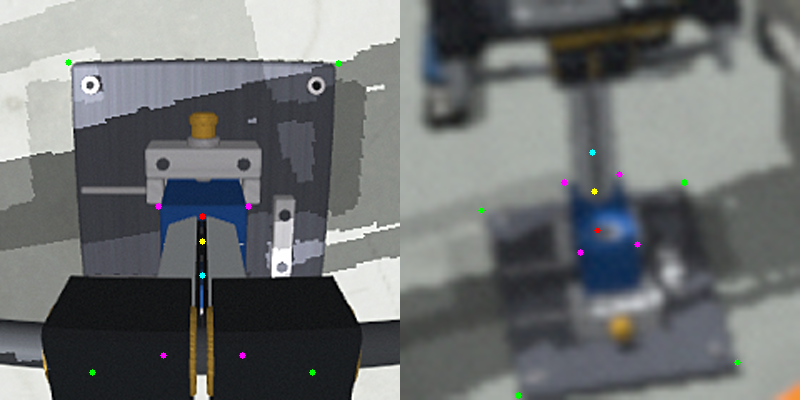

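```bash
python3 - <<'E'
from h import *
s=snapshot("wrist"); f,cx,cy=s["fx"],s["cx"],s["cy"]
d=cv2.imread("pics/d.png"); 
c4=np.array([[302,199],[482,199],[471,421],[304,421]],float)
und=[]
for u,v in c4/1.55:
    a,b=u-cx,v-cy; r=np.hypot(a,b); k=np.tan(r/f)/r; und.append([a*k,b*k])
# corner order: image up=+y, right=+x
P=np.array([[-.065,.088,.012],[.065,.088,.012],[.065,-.088,.012],[-.065,-.088,.012]])
for m in (0,):
    ok,rv,tv,err=cv2.solvePnPGeneric(P,np.array(und),np.eye(3),None,flags=cv2.SOLVEPNP_IPPE)[0:4]
    for r_,t_ in zip(rv,tv):
        R=cv2.Rodrigues(r_)[0]; C=(-R.T@t_).ravel(); q=-.19
        W=np.array([[np.cos(q),-np.sin(q),0],[np.sin(q),np.cos(q),0],[0,0,1]])
        print("cam world",(W@C+[.4825,.0635,0]).round(4),"axis",(W@R[2]).round(3))
print("err",err.ravel(),"reported d: [.499 .155 .331] axis [-.048 -.241 -.969]")
# relation now
R=cv2.Rodrigues(np.array(s["rvec"],float))[0]; print("now",-R.T@np.array(s["tvec"]),R[2],get_obs()["tool_pos"])
save("x_unused",d[...,::-1][180:440,280:500])
E
```

```text
cam world [ 0.4489  0.0529 -0.3221] axis [ 0.088 -0.016  0.996]
cam world [ 0.5149  0.064  -0.3194] axis [-0.097  0.017  0.995]
err [0.36208172 0.36381099] reported d: [.499 .155 .331] axis [-.048 -.241 -.969]
now [0.49897929 0.15362443 0.24709655] [-0.04602495 -0.24200511 -0.96918276] [0.48596359 0.08307325 0.03860984]
```

```bash
python3 - <<'E'
from h import *
s=snapshot("wrist"); f,cx,cy=s["fx"],s["cx"],s["cy"]
c4=np.array([[302,199],[482,199],[471,421],[304,421]],float)
und=[]
for u,v in c4/1.55:
    a,b=u-cx,v-cy; r=np.hypot(a,b); k=np.tan(r/f)/r; und.append([a*k,b*k])
P=np.array([[-.065,.088,0],[.065,.088,0],[.065,-.088,0],[-.065,-.088,0]])
n,rv,tv,err=cv2.solvePnPGeneric(P,np.array(und),np.eye(3),None,flags=cv2.SOLVEPNP_IPPE)
q=-.19
W=np.array([[np.cos(q),-np.sin(q),0],[np.sin(q),np.cos(q),0],[0,0,1]])
for r_,t_ in zip(rv,tv):
    R=cv2.Rodrigues(r_)[0]; print("cam",(W@(-R.T@t_).ravel()+[.4825,.0635,.012]).round(4),(W@R[2]).round(3))
print(err.ravel())
E
```

```text
cam [0.4833 0.1802 0.3263] [-0.001 -0.312 -0.95 ]
cam [ 0.4803 -0.0585  0.3209] [ 0.004  0.363 -0.932]
[0.00652117 0.01825816]
```

```bash
python3 - <<'E'
from h import *
s=snapshot("wrist"); t=snapshot("top")
a=cv2.resize(s["pixels"][190:270,210:290],(480,480),interpolation=cv2.INTER_CUBIC)
b=cv2.resize(t["pixels"][190:250,200:260],(300,300),interpolation=cv2.INTER_CUBIC)
save("i",np.hstack([a,cv2.copyMakeBorder(b,0,180,0,0,cv2.BORDER_CONSTANT)]))
o=get_obs();print(o["wrist_force"],o["width"],o["tool_pos"],o["joint_torque"])
E
```

```text
[-0.43847396 -0.31273324  0.67523702] 0.000179353921783422 [0.48597161 0.083059   0.03861363] [-5.46916508e-04 -2.96748465e+01 -2.84105426e+01  7.47179193e-02
 -2.23327734e-03  4.56253659e-06]
```

View pics/i.png

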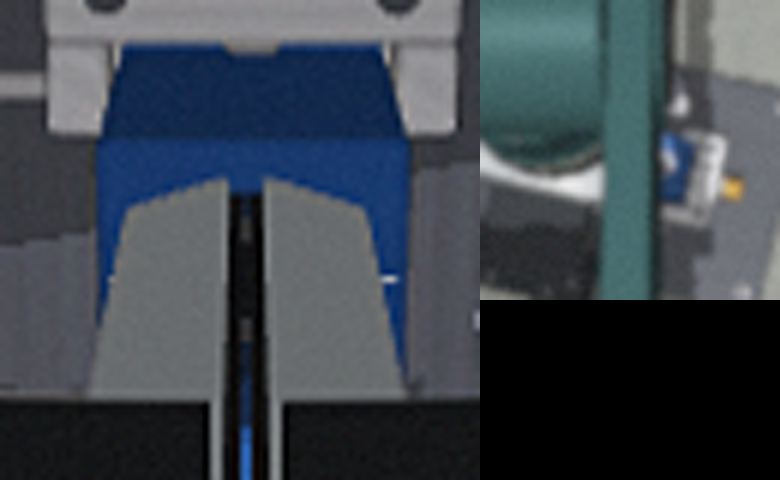

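The fingers sit just above the block top. The fingertips show at the block top's depth, about 3 cm higher than the reported TCP. I'll open, go down carefully and use the width and force to check.

{"name": "play_rows", "arguments": {"rows": [[6,[0,0,0],[0,0,0]],[6,[0,0,0],[0,0,0]],[6,[0,0,0],[0,0,0]],[6,[0,0,0],[0,0,0]],[6,[0,0,0],[0,0,0]],[6,[0,0,0],[0,0,0]],[6,[0,0,0],[0,0,0]],[6,[0,0,0],[0,0,0]]]}}

```text
time: 5.37
tool_pos: [0.486, 0.083, 0.0386]
ee_rot: [3.141, 0.0, 1.381]
wrist_force: [0.1, 0.3, 1.0]
width: 0.05
```

{"name": "play_rows", "arguments": {"rows": [[6,[0,0,-0.5],[0,0,0]],[6,[0,0,-1],[0,0,0]],[6,[0,0,-1.5],[0,0,0]],[6,[0,0,-2],[0,0,0]],[6,[0,0,-2],[0,0,0]]]}}

```text
time: 5.78
tool_pos: [0.4846, 0.083, 0.0168]
ee_rot: [-3.139, 0.001, 1.381]
wrist_force: [-0.9, 0.1, 0.4]
width: 0.06
```

{"name": "play_rows", "arguments": {"rows": [[2,[0,0,0],[0,0,0]],[2,[0,0,0],[0,0,0]],[2,[0,0,0],[0,0,0]],[2,[0,0,0],[0,0,0]],[2,[0,0,0],[0,0,0]],[2,[0,0,0],[0,0,0]],[2,[0,0,0],[0,0,0]]]}}

```text
time: 6.37
tool_pos: [0.4864, 0.0831, 0.0189]
ee_rot: [3.141, -0.0, 1.381]
wrist_force: [1.0, 0.6, 0.5]
width: 0.0334
```

```bash
python3 - <<'E'
from h import *
o=get_obs();print(o["wrist_force"],o["width"],o["tool_pos"])
s=snapshot("wrist"); t=snapshot("side")
a=cv2.resize(s["pixels"][170:270,200:300],(400,400),interpolation=cv2.INTER_CUBIC)
b=cv2.resize(t["pixels"][150:210,195:255],(400,400),interpolation=cv2.INTER_CUBIC)
save("j",np.hstack([a,b]))
E
```

```text
[0.98997943 0.63155362 0.51566928] 0.03343483634741308 [0.48635647 0.08310514 0.01894878]
```

View pics/j.png

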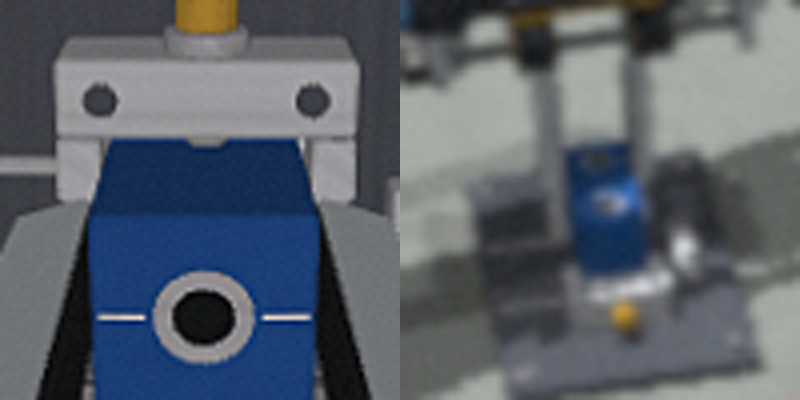

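The block is now between the pads, with a width reading of 33.4 mm. I'll re-grip 9 mm deeper for better hold.

{"name": "play_rows", "arguments": {"rows": [[4.2,[0,0,0],[0,0,0]],[4.2,[0,0,0],[0,0,0]],[4.2,[0,0,-0.4],[0,0,0]],[4.2,[0,0.1,-0.8],[0,0,0]],[4.2,[0,0.1,-0.9],[0,0,0]],[2,[0,0.1,-0.9],[0,0,0]],[2,[0,0.1,-0.9],[0,0,0]],[2,[0,0.1,-0.9],[0,0,0]]]}}

```text
time: 7.13
tool_pos: [0.4859, 0.084, 0.0091]
ee_rot: [-3.141, 0.0, 1.381]
wrist_force: [0.9, -0.3, -2.7]
width: 0.034
```

{"name": "play_rows", "arguments": {"rows": [[2,[0,0,0],[0,0,0]],[2,[0,0,0],[0,0,0]],[2,[0,0,0],[0,0,0]]]}}

```text
time: 7.38
tool_pos: [0.4858, 0.084, 0.0092]
ee_rot: [-3.141, 0.0, 1.381]
wrist_force: [1.5, 0.2, -3.9]
width: 0.034
```

Gripped well at 34.0 mm. Next I rock the left end up about the right foot in small steps, watching the side force.

{"name": "play_rows", "arguments": {"rows": [[2,[0,0,0.08],[0.015,-0.003,0]],[2,[0,0,0.17],[0.03,-0.006,0]],[2,[0,0,0.25],[0.044,-0.0085,0]],[2,[0,0.03,0.34],[0.059,-0.011,0]],[2,[0,0.03,0.34],[0.059,-0.011,0]]]}}

```text
time: 7.8
tool_pos: [0.4858, 0.0839, 0.0133]
ee_rot: [-3.141, -0.061, 1.379]
wrist_force: [-0.1, 0.2, -3.6]
width: 0.0338
```

```bash
python3 - <<'E'
from h import *
o=get_obs();print(o["wrist_force"],o["wrist_torque"],o["width"],o["tool_pos"],o["ee_rot"])
E
```

```text
[-0.07669136  0.17497905 -3.55786926] [ 0.01462675 -0.31529223 -0.06038514] 0.03375728335634852 [0.48581614 0.08391073 0.01326431] [-3.140995   -0.06122546  1.37943298]
```

{"name": "play_rows", "arguments": {"rows": [[2,[0,0,0.12],[0.02,-0.004,0]],[2,[0,0.02,0.23],[0.04,-0.0075,0]],[2,[0,0.04,0.34],[0.059,-0.011,0]],[2,[0,0.04,0.34],[0.059,-0.011,0]]]}}

```text
time: 8.13
tool_pos: [0.4861, 0.0852, 0.0171]
ee_rot: [-3.141, -0.123, 1.379]
wrist_force: [1.1, 3.3, -2.5]
width: 0.0339
```

```bash
python3 - <<'E'
from h import *
o=get_obs();print(o["wrist_force"],o["wrist_torque"],o["width"],o["tool_pos"],o["ee_rot"])
s=snapshot("wrist"); t=snapshot("side")
a=cv2.resize(s["pixels"][170:270,200:300],(400,400),interpolation=cv2.INTER_CUBIC)
b=cv2.resize(t["pixels"][150:210,195:255],(400,400),interpolation=cv2.INTER_CUBIC)
save("k",np.hstack([a,b]))
E
```

```text
[ 1.08625071  3.29100595 -2.54000294] [ 0.60418288 -0.27173807 -0.01800567] 0.033899524359232436 [0.48610193 0.08517458 0.01710957] [-3.14117484 -0.12345125  1.37945904]
```

View pics/k.png

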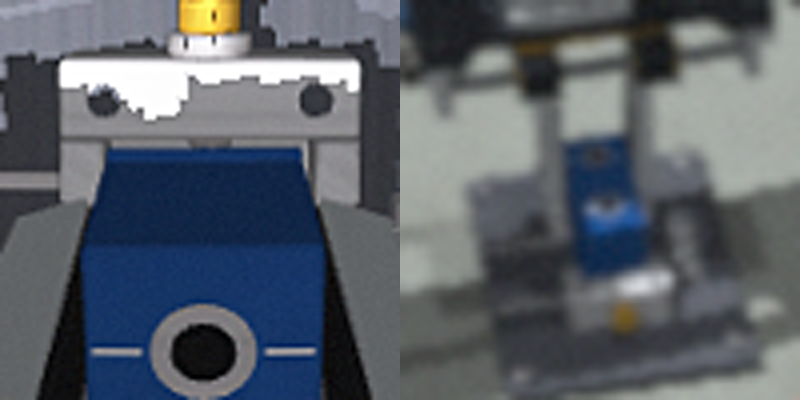

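The wrist and side views show the left end up, its end face in view above the post, with the right end still down and low side force. I go on to about 12 mm and hold.

{"name": "play_rows", "arguments": {"rows": [[2,[0,0.02,0.12],[0.02,-0.004,0]],[2,[0,0.04,0.24],[0.04,-0.0075,0]],[2,[0,0.05,0.37],[0.065,-0.0125,0]],[2,[0,0.05,0.37],[0.065,-0.0125,0]],[2,[0,0.05,0.37],[0.065,-0.0125,0]],[2,[0,0.05,0.37],[0.065,-0.0125,0]]]}}

```text
time: 8.73
tool_pos: [0.4862, 0.0859, 0.0205]
ee_rot: [-3.141, -0.188, 1.38]
wrist_force: [1.2, 4.7, -1.9]
width: 0.0339
```

```bash
cat > fit.py <<'E'
from h import *
from scipy.optimize import minimize
# block pose fit (x,y,height offset z, tilt) from silhouettes in side view + wrist, jig pose fixed
def foot(): pass
o=get_obs();print(o["wrist_force"],o["wrist_torque"],o["width"],o["tool_pos"],o["ee_rot"])
s=snapshot("wrist"); px=s["pixels"].astype(int)
blue=((px[...,2]>px[...,0]+40)&(px[...,2]>px[...,1]+25)).astype(np.uint8)
n,l,st,ce=cv2.connectedComponentsWithStats(blue[150:300,200:300])
k=1+np.argmax(st[1:,4]); m=l==k
g=cv2.cvtColor(s["pixels"],cv2.COLOR_RGB2GRAY)[150:300,200:300]
rows=[(r+150,int(np.where(m[r])[0].min()+200),int(np.where(m[r])[0].max()+200),int(px[r+150,236,2])) for r in range(0,150,4) if m[r].any()]
print(rows)
t=snapshot("side")
a=cv2.resize(s["pixels"][150:290,180:320],(400,400),interpolation=cv2.INTER_CUBIC)
b=cv2.resize(t["pixels"][150:210,195:255],(400,400),interpolation=cv2.INTER_CUBIC)
import sys; save(sys.argv[1],np.hstack([a,b]))
E
python3 fit.py l
```

```text
[ 1.16051432  4.74885397 -1.86099714] [ 0.81252213 -0.44558453 -0.0160587 ] 0.033928581849365376 [0.48622794 0.0858509  0.02049117] [-3.14133587 -0.18814702  1.38041169]
[(210, 227, 274, 64), (214, 226, 275, 62), (218, 225, 276, 63), (222, 223, 278, 66), (226, 222, 279, 65), (230, 221, 280, 64), (234, 220, 280, 95), (238, 221, 280, 90), (242, 221, 280, 91), (246, 221, 280, 94), (250, 221, 280, 91), (254, 221, 280, 95), (258, 221, 280, 91), (262, 222, 279, 91), (266, 222, 279, 90), (270, 222, 279, 92), (274, 222, 279, 92), (278, 222, 279, 94), (282, 223, 278, 89)]
```

Tool tilt is 0.188 rad and the block is rigid with it, so the left end is about 12.5 mm up and the right end still down. Now I let it rest on the left ball and re-grip near the right end.

{"name": "play_rows", "arguments": {"rows": [[4.6,[0,0,0],[0,0,0]],[4.6,[0,0,0],[0,0,0]],[4.6,[0,0,0],[0,0,0]],[4.6,[-0.1,-0.6,0],[0,0,0]],[4.6,[-0.3,-1.8,-0.2],[0,0,0]],[4.6,[-0.6,-3.2,-0.4],[0,0,0]],[4.6,[-0.8,-4.2,-0.6],[0,0,0]],[4.6,[-0.8,-4.2,-0.6],[0,0,0]]]}}

```text
time: 9.5
tool_pos: [0.4774, 0.0413, 0.0136]
ee_rot: [-3.14, -0.185, 1.378]
wrist_force: [0.2, 0.7, -0.7]
width: 0.0463
```

```bash
python3 fit.py m
```

```text
[ 0.16667197  0.6877415  -0.71983491] [-0.0900492  -0.01803386 -0.06555856] 0.046335434272843826 [0.47737579 0.04130919 0.01363478] [-3.1401255  -0.18490799  1.37836194]
[(150, 220, 282, 244), (154, 220, 282, 244), (158, 220, 282, 244), (162, 220, 282, 243), (166, 220, 282, 244), (170, 220, 282, 242), (174, 220, 282, 222), (178, 220, 282, 224), (182, 220, 282, 223), (186, 220, 281, 223), (190, 221, 281, 224), (194, 220, 281, 224), (198, 221, 281, 223), (202, 221, 281, 223), (206, 221, 281, 224), (210, 221, 281, 238), (214, 221, 281, 104), (218, 221, 281, 104), (222, 221, 281, 103), (226, 222, 280, 104), (230, 222, 280, 106), (234, 222, 280, 103), (238, 222, 280, 101), (242, 222, 280, 106), (246, 222, 280, 103), (250, 223, 280, 103), (254, 223, 280, 101), (258, 223, 279, 103)]
```

View pics/m.png

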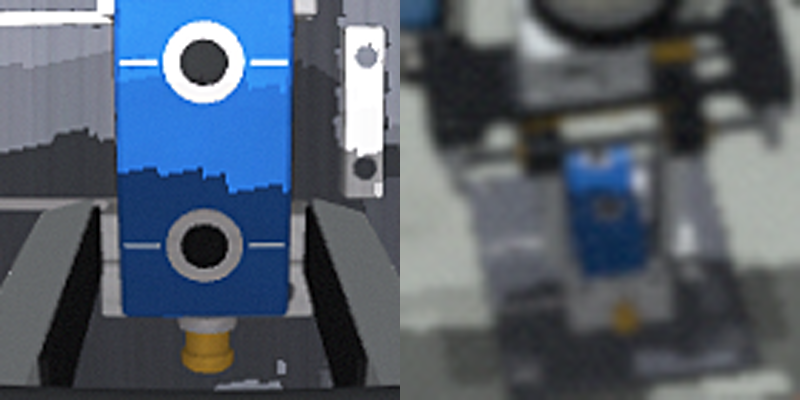

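The wrist view shows the fingers astride the right bushing (crop about 205, 245) with the block still propped. Closing.

{"name": "play_rows", "arguments": {"rows": [[2,[0,0,0],[0,0,0]],[2,[0,0,0],[0,0,0]],[2,[0,0,0],[0,0,0]],[2,[0,0,0],[0,0,0]],[2,[0,0,0],[0,0,0]]]}}

```text
time: 10.02
tool_pos: [0.4781, 0.0436, 0.0143]
ee_rot: [-3.141, -0.186, 1.381]
wrist_force: [0.3, 0.9, 0.8]
width: 0.0339
```

{"name": "play_rows", "arguments": {"rows": [[2,[0,-0.04,0.14],[-0.025,0.005,0]],[2,[-0.01,-0.08,0.28],[-0.049,0.0095,0]],[2,[-0.02,-0.11,0.42],[-0.074,0.014,0]],[2,[-0.03,-0.14,0.55],[-0.098,0.019,0]],[2,[-0.03,-0.14,0.55],[-0.098,0.019,0]]]}}

```text
time: 10.43
tool_pos: [0.478, 0.0428, 0.0197]
ee_rot: [-3.141, -0.086, 1.382]
wrist_force: [1.4, 1.6, 1.2]
width: 0.0336
```

{"name": "play_rows", "arguments": {"rows": [[2,[0,-0.02,0.17],[-0.03,0.006,0]],[2,[-0.01,-0.04,0.34],[-0.06,0.0115,0]],[2,[-0.01,-0.06,0.5],[-0.088,0.017,0]],[2,[-0.02,-0.08,0.68],[-0.12,0.023,0]],[2,[-0.02,-0.1,0.86],[-0.152,0.029,0]],[2,[-0.02,-0.11,1.02],[-0.177,0.034,0]],[2,[-0.02,-0.11,1.02],[-0.177,0.034,0]],[2,[-0.02,-0.11,1.02],[-0.177,0.034,0]]]}}

```text
time: 11.1
tool_pos: [0.4775, 0.0409, 0.0295]
ee_rot: [-3.141, 0.094, 1.382]
wrist_force: [1.0, -0.8, -3.3]
width: 0.0336
```

```bash
python3 fit.py n
```

```text
[ 1.04829637 -0.76677773 -3.28935234] [-0.17006396 -0.39366771 -0.06838176] 0.03361448057383388 [0.4774695  0.04094335 0.02948684] [-3.14063222  0.09353608  1.38152542]
[(150, 219, 282, 240), (154, 219, 282, 240), (158, 219, 282, 241), (162, 219, 282, 240), (166, 219, 282, 108), (170, 220, 282, 126), (174, 220, 282, 120), (178, 220, 281, 122), (182, 220, 281, 122), (186, 220, 281, 123), (190, 220, 281, 128), (194, 220, 281, 125), (198, 220, 281, 124), (202, 220, 281, 124), (206, 220, 281, 126), (210, 220, 281, 126), (214, 221, 280, 127), (218, 221, 280, 123), (222, 221, 280, 128), (226, 221, 280, 126), (230, 221, 280, 120), (234, 221, 280, 125), (238, 221, 280, 123), (242, 221, 280, 124), (246, 222, 279, 126), (250, 222, 279, 119), (254, 222, 279, 123), (258, 222, 279, 120), (262, 222, 279, 119)]
```

View pics/n.png

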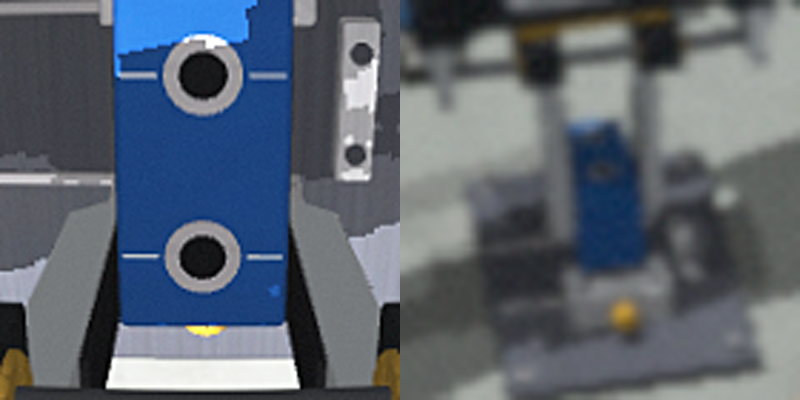

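The side view shows the right end raised. I add a bit more tilt for margin and hold, then lift and level.

{"name": "play_rows", "arguments": {"rows": [[2,[0,0,0.14],[-0.025,0.005,0]],[2,[0,-0.01,0.28],[-0.049,0.0095,0]],[2,[0,-0.01,0.28],[-0.049,0.0095,0]],[2,[0,-0.01,0.28],[-0.049,0.0095,0]],[2,[0,-0.01,0.28],[-0.049,0.0095,0]]]}}

```text
time: 11.62
tool_pos: [0.4775, 0.0409, 0.0325]
ee_rot: [-3.141, 0.144, 1.381]
wrist_force: [1.2, -0.1, -3.2]
width: 0.034
```

```bash
cat > pnp.py <<'E'
from h import *
from scipy.optimize import least_squares
s=snapshot("wrist"); px=s["pixels"].astype(int)
blue=((px[...,2]>px[...,0]+40)&(px[...,2]>px[...,1]+25)).astype(np.uint8)
blue[:,:205]=0; blue[:,300:]=0; blue[:110]=0
blue=cv2.morphologyEx(blue,cv2.MORPH_CLOSE,np.ones((9,9),np.uint8))
n,l,st,ce=cv2.connectedComponentsWithStats(blue); k=1+np.argmax(st[1:,4]); m=(l==k)
print("bbox",st[k])
def R_(a): return cv2.Rodrigues(np.array(a,float))[0]
V=np.array([[x,y,z] for x in(-.017,.017) for y in(-.034,.034) for z in(.025,.048)]) # upper part, rest is hidden
def iou(p): # local y, height, tilt
    W=R_([0,0,-.19])@R_([p[2],0,0]); P=V@W.T+np.array([.4825+p[3],.0635,.02+p[1]])+np.array([.189,.982,0])*p[0]
    h=cv2.convexHull(fp(s,P).astype(np.float32)).reshape(-1,2)
    kx=np.zeros((384,512),np.uint8); cv2.fillPoly(kx,[np.round(h*16).astype(np.int32)],1,shift=4); kx=kx>0
    return (kx&m).sum()/(kx|m).sum()
from scipy.optimize import minimize
for t0 in (-.15,0):
    p0=np.array([0,.02,t0,0]); 
    r=minimize(lambda p:-iou(p),p0,method="Nelder-Mead",options=dict(initial_simplex=p0+np.vstack([np.zeros(4),np.diag([.006,.008,.08,.004])])))
    p=r.x; print("y %.4f mid-h %.4f tilt %.3f x %.4f iou %.3f  L %.4f R %.4f"%(p[0],p[1],p[2],p[3],-r.fun,p[1]+.034*np.sin(p[2]),p[1]-.034*np.sin(p[2])))
o=get_obs();print(o["time"],o["wrist_force"],o["tool_pos"],o["ee_rot"],o["width"])
E
python3 pnp.py
```

```text
bbox [ 219  144   64  121 6225]
y 0.0021 mid-h 0.0127 tilt -0.124 x -0.0010 iou 0.837  L 0.0085 R 0.0169
y 0.0070 mid-h 0.0140 tilt 0.020 x -0.0014 iou 0.821  L 0.0147 R 0.0134
11.6667 [ 1.86927079  0.54439206 -3.29515062] [0.47744387 0.04092758 0.03255395] [-3.14073103  0.14336012  1.38097857] 0.033662723523441955
```

{"name": "play_rows", "arguments": {"rows": [[2,[0,0,0.12],[-0.02,0.004,0]],[2,[0,0,0.24],[-0.04,0.008,0]],[2,[0,0,0.24],[-0.04,0.008,0]],[2,[0,0,0.24],[-0.04,0.008,0]],[2,[0,0,0.24],[-0.04,0.008,0]]]}}

```text
time: 12.08
tool_pos: [0.4775, 0.041, 0.035]
ee_rot: [-3.14, 0.184, 1.381]
wrist_force: [1.7, -0.1, -2.5]
width: 0.0337
```

{"name": "play_rows", "arguments": {"rows": [[2,[0,0,0.3],[0.03,-0.006,0]],[2,[0,0,0.6],[0.06,-0.0115,0]],[2,[0,0,0.8],[0.095,-0.018,0]],[2,[0,0,1.0],[0.13,-0.025,0]],[2,[0,0,1.1],[0.16,-0.031,0]],[2,[0,0,1.2],[0.19,-0.037,0]],[2,[0,0,1.2],[0.19,-0.037,0]],[2,[0,0,1.2],[0.19,-0.037,0]]]}}

```text
time: 12.75
tool_pos: [0.4768, 0.0402, 0.0468]
ee_rot: [-3.14, -0.008, 1.38]
wrist_force: [-0.5, 0.9, -3.0]
width: 0.0339
```

```bash
python3 pnp.py; python3 - <<'E'
from h import *
s=snapshot("wrist")["pixels"]; t=snapshot("side")["pixels"]
save("p",np.hstack([cv2.resize(s[90:290,150:350],(400,400)),cv2.resize(t[140:210,190:260],(400,400),interpolation=cv2.INTER_CUBIC)]))
E
```

```text
bbox [ 219  144   64  120 6189]
y -0.0030 mid-h 0.0291 tilt -0.090 x -0.0017 iou 0.835  L 0.0260 R 0.0321
y 0.0005 mid-h 0.0278 tilt 0.045 x -0.0016 iou 0.835  L 0.0293 R 0.0263
12.8 [-0.20923087 -0.08368883 -4.12768579] [0.47690529 0.04058376 0.04676222] [-3.13987422 -0.00840595  1.38036249] 0.03390702195029041
```

No more pictures, so I check the tilt numerically with edge features.

```bash
python3 - <<'E'
from h import *
s=snapshot("wrist"); px=s["pixels"].astype(int); np.save("w.npy",px)
for c in (232,268): print(c,[(r,*px[r,c]) for r in range(120,176,3)],[(r,*px[r,c]) for r in range(256,274,2)])
b=(px[...,2]-px[...,0]>35)
for r in range(126,270,8):
    q=np.where(b[r,205:300])[0]+205; print(r,(q.min(),q.max()) if len(q) else None,end=" ")
print()
for c in ("side","top"):
    t=snapshot(c)
    for r in silhouettes(c,"block"): print(c,r["confidence"],r["point"],r["mask"].sum())
E
```

```text
232 [(120, np.int64(65), np.int64(68), np.int64(75)), (123, np.int64(255), np.int64(255), np.int64(255)), (126, np.int64(255), np.int64(255), np.int64(255)), (129, np.int64(191), np.int64(194), np.int64(203)), (132, np.int64(255), np.int64(255), np.int64(255)), (135, np.int64(255), np.int64(255), np.int64(255)), (138, np.int64(252), np.int64(251), np.int64(254)), (141, np.int64(160), np.int64(158), np.int64(161)), (144, np.int64(17), np.int64(47), np.int64(97)), (147, np.int64(43), np.int64(110), np.int64(205)), (150, np.int64(23), np.int64(55), np.int64(109)), (153, np.int64(24), np.int64(61), np.int64(118)), (156, np.int64(28), np.int64(66), np.int64(123)), (159, np.int64(26), np.int64(63), np.int64(120)), (162, np.int64(24), np.int64(62), np.int64(120)), (165, np.int64(26), np.int64(63), np.int64(122)), (168, np.int64(25), np.int64(64), np.int64(121)), (171, np.int64(28), np.int64(64), np.int64(122)), (174, np.int64(15), np.int64(57), np.int64(118))] [(256, np.int64(26), np.int64(61), np.int64(115)), (258, np.int64(26), np.int64(61), np.int64(114)), (260, np.int64(26), np.int64(62
[... 1748 characters left out ...]
01))]
126 None 134 None 142 None 150 (np.int64(219), np.int64(281)) 158 (np.int64(219), np.int64(282)) 166 (np.int64(219), np.int64(282)) 174 (np.int64(220), np.int64(281)) 182 (np.int64(220), np.int64(281)) 190 (np.int64(220), np.int64(281)) 198 (np.int64(220), np.int64(281)) 206 (np.int64(220), np.int64(281)) 214 (np.int64(220), np.int64(280)) 222 (np.int64(221), np.int64(280)) 230 (np.int64(221), np.int64(280)) 238 (np.int64(221), np.int64(280)) 246 (np.int64(222), np.int64(280)) 254 (np.int64(222), np.int64(279)) 262 (np.int64(222), np.int64(279)) 
side 0.95 [245.6, 236.8] 428
side 0.59 [217.8, 254.0] 410
side 0.57 [212.0, 298.4] 145
top 0.9 [244.9, 330.1] 336
top 0.74 [215.2, 299.4] 339
```

```bash
python3 - <<'E'
from h import *
from scipy.optimize import least_squares
s=snapshot("wrist")
C=np.array([[218.7,146],[282.2,146],[279.7,264],[221.8,264]])
V=np.array([[-.017,.034,.048],[.017,.034,.048],[.017,-.034,.048],[-.017,-.034,.048]])
def P(p,V=V): 
    W=cv2.Rodrigues(np.array([0,0,p[4]]))[0]@cv2.Rodrigues(np.array([p[2],0,0.]))[0]
    return V@W.T+[.4825+p[0],.0635+p[1],.02+p[3]]
r=least_squares(lambda p:(fp(s,P(p))-C).ravel(),[0,0,0,.03,-.19])
J=np.linalg.inv(r.jac.T@r.jac); print("dx,dy,tilt,h,yaw",r.x.round(4),"sd/px",np.sqrt(np.diag(J)).round(4),"res",r.fun.round(1))
print("end-face bottom rows",fp(s,P(r.x,np.array([[0,.034,0],[0,.034,.048]])))[:,1])
for t in (-.1,-.05,0,.05): print(t,fp(s,P([r.x[0],r.x[1],t,r.x[3],r.x[4]],np.array([[0,.034,0],[0,.034,.048]])))[:,1])
o=get_obs();print(o["time"],o["wrist_force"],o["width"])
E
```

```text
dx,dy,tilt,h,yaw [-0.0013 -0.0008 -0.0417  0.0306 -0.186 ] sd/px [0.0006 0.0026 0.0523 0.0019 0.0074] res [ 0.   0.1  0.  -0.1  0.  -0.1 -0.1  0. ]
end-face bottom rows [143.55559003 145.8259121 ]
-0.1 [143.56621593 140.6591236 ]
-0.05 [143.54706046 145.07307596]
0 [143.65028659 149.73375796]
0.05 [143.87867848 154.62331646]
13.2 [ 1.00428777  0.28325468 -3.67464164] 0.03363265449863417
```

Four-corner fit: tilt -0.042 rad, height 30.6 mm, offset under 2 mm. The visible end-face strip agrees. I trim the tilt, let it settle and hand in.

{"name": "play_rows", "arguments": {"rows": [[2,[0,0,0],[0.015,-0.003,0]],[2,[0,0,-0.1],[0.035,-0.007,0]],[2,[0,0,-0.1],[0.035,-0.007,0]],[2,[0,0,-0.1],[0.035,-0.007,0]],[2,[0,0,-0.1],[0.035,-0.007,0]]]}}

```text
time: 13.62
tool_pos: [0.4774, 0.0404, 0.046]
ee_rot: [-3.141, -0.045, 1.38]
wrist_force: [0.8, 0.7, -3.1]
width: 0.0338
```

```bash
python3 - <<'E'
from h import *
o=get_obs();print(o["time"],o["wrist_force"],o["width"],o["tool_pos"],o["ee_rot"],abs(o["qvel"]).max())
print(close_job())
E
```

```text
13.6167 [ 0.77961345  0.66141804 -3.08817041] 0.03384452221071989 [0.47741931 0.04038358 0.04601396] [-3.14125031 -0.0447726   1.38007128] 0.0058988034907492765
the job is handed in; nothing more can be done
None
```

I rocked the blue block free and handed the job in at 13.6 s, with the block held about level roughly 30 mm above its seat. That is about 16 mm above the posts.

- **Left end:** gripped near it and pivoted the block about its right foot to 0.19 rad. From the tool pose the left end was about 12–13 mm up and the right end under about 1.5 mm.
- **Right end:** let the block rest on the left ball, gripped near the right end and pivoted it up past the left. The tool reached -0.18 rad, so the right end was about 10 mm higher by tool angle. A rough picture fit just before the last 0.04 rad of tilt gave left about 8.5 mm and right about 17 mm.
- **Final hold:** a four-corner wrist-camera fit gave an offset from the seat under 2 mm, yaw within 0.01 rad and tilt -0.04 rad. I trimmed that last tilt but did not re-measure it. The width reads 33.8 mm and the load about 3 N, which is the block's weight, so nothing suggests it touches the jig.

**Checks that failed or disagreed:**
- **Finger height:** the fingertips sat about 3 cm higher than the reported tool position, so my first closing went over the top of the block and missed it. I found this in the pictures and gripped deeper.
- **Tilt fit:** the outline fit of the tilt was ambiguous, with answers of -0.09 and +0.045 rad, so I relied on the corner fit and the visible end face.
- **Last picture:** I had reached the viewing limit, so I checked the final pose by numbers only.

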